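# Release the cam, push the wheel slide home, lock it again

### The arm

A 6-joint arm with a two-finger parallel gripper is mounted at the origin on a cart in front of the work surface, level with it; the furniture and walls round the work are solid. World frame = base frame: x ahead of the robot, y to its left, z up, the work surface at z = 0. Lengths are in m, angles in rad, forces in N, time in s.
With the tool pointing down it reaches from about 0.325 to 0.75 m from the base axis. Payload 7.6 kg.
Tool frame: the origin (TCP) lies at the centre of the arm's flange, where the gripper is bolted on; the fingertips stand 173 mm ahead of it and the grasp point (between the pads) lies 155 mm ahead of it; z points along the fingers, y is the line along which they close (so a half turn about z gives the same grasp; the last joint's range is limited). The gripper opens to 85 mm and grips with 20 to 120 N. Pads are 22 mm wide; open, the fingers measure 114 mm over their backs; the gripper's body (76 mm by 85 mm) begins 54 mm behind the grasp point. The pads swing forward as they close: fully open they stand 13 mm farther back than shut.
Start: joints at [1.198, 0.052, 1.401, -0, 1.689, -0.07], TCP at [0.157, 0.501, 0.405] pointing down, gripper open.
Joint ranges: [-2.9, 2.9], [-0.91, 2.17], [0.12, 2.37], [-1.06, 4.2], [0.26, 2.73], [-2.93, 2.93]. Speed limits (rad/s): [2.57, 2.57, 3.01, 3.14, 3.14, 3.14].

### API

Orientations are given as a unit quaternion [w, x, y, z].
In Python, from cell import manip gives the robot as it stands.
- The arm moves only by the tool play_rows, never from a script. Its arguments are lists of equal length, an entry for each row: "xyz": the shift along the tool's x, y, z normalised to -1 to 1, where 1 is 15 cm, a list of three; "twist": the turn, a rotation vector about the tool's x, y, z normalised to -1 to 1, where 1 is 45 degrees, a list of three; "fingers": the closure, from -1 (fully open) to 1 (shut). In form: {"xyz": [[tx, ty, tz], ...], "twist": [[rx, ry, rz], ...], "fingers": [fingers, ...]}. A call has 1 to 5 rows; each row is the pose to reach, as a shift and turn from the pose commanded when the call began, along the tool's axes at that moment; what a row does not reach only later rows make up. A row lasts 1/12 s, in which the tool goes at most 41.7 mm and 7.16 degrees, less where a joint would pass 70% of its speed; a pose out of reach is approached as far as the arm can. A call with a number of a shift or a turn outside -1 to 1 is refused whole. A call with a gripper value outside its range is refused whole. The fingers move at their own pace and stop on an object; the grip force is fixed at half the most. Time passes only in rows, so rows that repeat a pose let the fingers close. It gives the time, the measured TCP pose, the force, the opening and the grip force at its end, in the units of the state.
- manip.observe(): the state, without advancing time (a new reading comes with each control period).
- manip.snapshot(name): name is "scene" or "top" or "wrist"; returns the picture (400x640x3 uint8, red, green, blue); there is no depth.
- manip.calibration(name): a dict with "camera_matrix" (3x3 intrinsics, pixels), "k1" (the pictures are not rectified: a ray, as slopes to the right and down, at radius r is drawn at 1 + k1 r^2 times it, then the intrinsics apply), "R" (3x3) and "t" (3): a world point X has camera coordinates R X + t; the wrist camera has in their place "T_tool_cam" (4x4, takes a point from camera to tool coordinates, whose origin is the TCP and whose axes are the flange's). Camera axes: x right, y down, z forward; pixel columns grow to the right and rows downward; lengths in m; the calibration is good to about 2 mm. A picture is of the moment at which its call begins: read the wrist's pose just before it. calibration takes no time and is no camera call.
- manip.sign_off(): hands the job in; it is judged then, once.
The state is a dict: "time": time; "joints": joint angles; "qd": joint speeds; "effort": joint torques, N m; "tool_pos": TCP position; "tool_rot": TCP orientation; "force": force on the tool from outside, world axes, zero at the start; "wrist_torque": the same for the moment, N m; "grip_width": finger opening in m; "grasp_force": force on a finger pad.
Only numpy, scipy, OpenCV 4.12 (cv2) and the standard library are available. Lean on these libraries where they do the work, as an engineer would, in place of code of your own. Each camera call takes 0.05 s, during which the arm holds its last target. There are 200 camera calls.

### The job

Swing the lever of the cam on the small fixture all the way round to its low point, push the brass slide (it carries a clock wheel) fully forward against the end stop, then swing the lever all the way back so that the cam's nose locks the slide there. Only push with the fingertips or the outside of the fingers: do not lift the slide out of its guide, and leave the things standing round the fixture where they are.

Things in the scene. Friction and masses are not known exactly. Their poses are not given: they have to be found in the camera images.
- fixture: Fixed aluminium plate 220 x 165 x 12 mm on the worktop. Frame: x forward along the guide, y left, z up; origin on the worktop, on the guide's centre line, level in x with the cam axis. Plate spans x -165 to +55, y -50 to +115 mm. Two steel rails 14 mm high (outer faces y +-36.5 mm, tops 26 mm above the worktop) guide the slide along x; the left one ends at x -36, before the cam.
- stop_face (a point): Middle of the face of the steel end stop that closes the guide's front end, 25 mm above the worktop; at x = +30 mm, y = 0 in the fixture frame. The stop is 73 mm wide, 20 mm thick, its top 38 mm above the worktop. The slide is home when its front face touches it.
- slide: Loose brass block (about 0.4 kg), 114 mm long (x) x 50 wide x 22 high, lying in the guide, axes as the fixture, 1.5 mm side play. Origin: centre of its underside; home it lies at x = -27 mm in the fixture frame, at the start 58 to 72 mm behind that. A notch in its left side, 20 to 52 mm behind the front face, takes the cam's nose at home. A clock wheel (44 mm) is fixed on its deck.
- push_plate (a point): Middle of the rear face of the upright plate at the slide's rear (robot) end, 48 mm above the worktop: push here, in the fixture's +x direction, with 3 to 8 newtons. The plate is 46 mm wide, 8 mm thick, its top 64 mm above the worktop.
- cam (a joint): Angle (rad) of the pear-shaped steel cam left of the guide. 0 = high point, at a stop: nose square across the guide, in the slide's way, or in its notch when it is home. Grows clockwise seen from above; 1.85 = low point, at a stop: nose to the rear, clear of the slide, which passes only beyond about 1.0. Starts at 0 to 0.2, stays where it is left (friction 0.1 N m).
- cam_axis (a point): Point on the cam's upright turning axis at the lever's mid height, 44 mm above the worktop; at x = 0, y = +46 mm in the fixture frame. The lever's hub here has 11 mm radius, its top 56 mm above the worktop.
- lever_end (a point): Centre of the round end (12 mm wide) of the cam's lever, 74 mm from the cam axis, 44 mm above the worktop. The lever is a straight bar 8 mm thick from hub to end, underside 34, top 54 mm above the worktop. From above it points 150 degrees counter-clockwise from the fixture's +x (rearward left) at cam = 0 and 44 degrees (forward left) at the low point.
- screw_jar: Bystander: clear jar with a red cap, 45 mm across, 60 mm high, right of the fixture; origin under its centre.
- loupe: Bystander: black eye loupe, 35 mm across, 31 mm high, right of the fixture; origin under its centre.
- wheel_by_stop: Bystander: loose clock wheel, 52 mm across, 18 mm high, beyond the end stop; origin under its centre.
- riveting_block: Bystander: wooden block 32 x 60 x 24 mm, right of the guide's rear end; origin under its centre.
- solder_tin: Bystander: round tin with a green lid, 58 mm across, 25 mm high, left of the fixture; origin under its centre.
Things that resemble listed ones, but are neither listed nor needed, are in the scene too. There is more than one size of the slide; the one meant has the size given above.

How it is judged:
By the outcome, as a careful person would: the job done as asked, in the order asked, and still so for the second after the job is handed in, with the robot touching nothing.
It also fails if it takes over 64 s, if anything falls off the work surface, if the arm or the gripper's body presses on something with over 40 N, if the wrist force passes 120 N, or if a joint passes its speed limit or range.

## Working session

There is one attempt and no reset: what is moved stays moved. The work goes in short steps, Python scripts to look and compute and a tool call to move; the robot and the scene stay as the last step left them, time stands still between calls to the robot, and variables do not carry over. Pictures are saved under pics/ and viewed, at most 10 in all, crops included, and the job is handed in when it is done.

Besides the shell and the picture viewer there is one more tool, called by a JSON object that holds its "method" and its "body". play_rows: Moves the arm, as the interface text tells. Scaled input: -1 to 1 covers 15 cm each way for a shift and 45 degrees each way for a turn. Its arguments: {"type":"object","properties":{"xyz":{"type":"array","items":{"type":"array","items":{"type":"number"}}},"twist":{"type":"array","items":{"type":"array","items":{"type":"number"}}},"fingers":{"type":"array","items":{"type":"number"}}},"required":["xyz","twist","fingers"]}

```bash
mkdir -p pics
python3 - <<'E'
from cell import manip
import cv2,numpy as np
s=manip.observe();print(s)
for n in("scene","top"):
    p=manip.snapshot(n);cv2.imwrite(f"pics/{n}0.png",p[:,:,::-1]);c=manip.calibration(n);print(n,c)
print(manip.calibration("wrist"))
E
```

```text
{'time': 0.0, 'joints': array([ 1.19772739e+00,  5.28524165e-02,  1.40179486e+00,  5.19953511e-06,
        1.68857807e+00, -7.02781086e-02]), 'qd': array([-4.73576376e-05, -4.59130877e-04,  5.67256267e-04, -1.87563292e-04,
       -1.78378865e-04,  1.63997878e-03]), 'effort': array([-1.16066243e-03, -3.81674266e+01, -3.60184836e+01, -1.95265548e-04,
        6.11463154e-03,  1.82034279e-05]), 'tool_pos': array([0.15650132, 0.50109515, 0.4038286 ]), 'tool_rot': array([-1.82002486e-04,  1.50817383e-01,  9.88561303e-01, -7.95802081e-04]), 'force': array([-1.10141351,  0.05774889,  0.44974742]), 'wrist_torque': array([ 0.02540546,  0.02182235, -0.01573908]), 'grasp_force': 0.0, 'grip_width': 0.08515343690439188}
scene {'camera_matrix': array([[505.30100212,   0.        , 326.02559507],
       [  0.        , 505.30100212, 208.47464042],
       [  0.        ,   0.        ,   1.        ]]), 'k1': -0.12312376751832188, 'R': array([[ 0.4049518 , -0.91424657,  0.01293222],
       [-0.6672551 , -0.30516155, -0.67944615],
       [ 0.62512773,  0.26651385, -0.7336114 ]]), 't': array([-0.14736222,  
[... 290 characters left out ...]
  [-0.97542532,  0.01009317, -0.22009901],
       [ 0.22006428, -0.00444468, -0.97547525]]), 't': array([0.07428312, 0.55872669, 0.84857249])}
{'camera_matrix': array([[324.58399831,   0.        , 320.82640781],
       [  0.        , 324.58399831, 203.78670902],
       [  0.        ,   0.        ,   1.        ]]), 'k1': -0.056127826054388055, 'T_tool_cam': array([[-9.37402572e-04, -9.47448224e-01, -3.19907775e-01,
         8.10409789e-02],
       [ 9.99999450e-01, -1.03849834e-03,  1.45421145e-04,
         5.47135824e-04],
       [-4.70002700e-04, -3.19907463e-01,  9.47448676e-01,
         3.07575820e-02],
       [ 0.00000000e+00,  0.00000000e+00,  0.00000000e+00,
         1.00000000e+00]])}
```

View pics/top0.png

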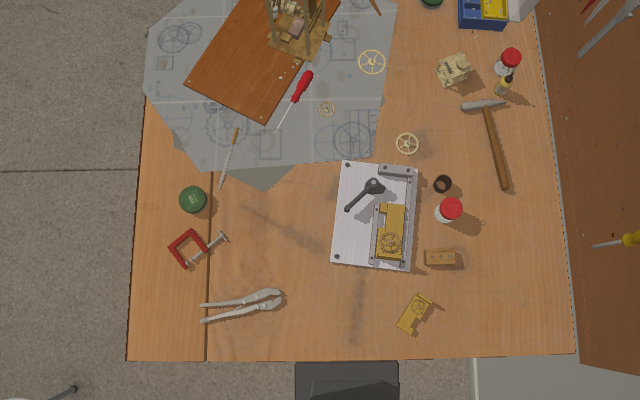

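View pics/scene0.png

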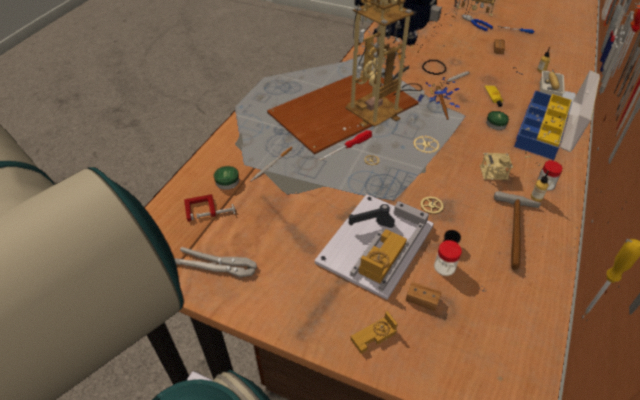

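The top view shows the plate with corners at about (343,160), (418,167), (411,271) and (331,264). The lever hub is near (375,186), its end near (348,209), and the slide near (391,232). I'll crop in for precise pixels.

```bash
cat > h.py <<'E'
import numpy as np,cv2
from scipy.spatial.transform import Rotation as Ro
from cell import manip
def cam(n,s=None):
    c=manip.calibration(n)
    if n!="wrist":
        R=c["R"];return c,R.T,-R.T@c["t"]
    T=c["T_tool_cam"];q=s["tool_rot"];Rt=Ro.from_quat([q[1],q[2],q[3],q[0]]).as_matrix()
    return c,Rt@T[:3,:3],Rt@T[:3,3]+s["tool_pos"]
def ray(n,px,z,s=None):
    c,R,o=cam(n,s);K=c["camera_matrix"]
    d=(np.array(px,float)-K[:2,2])/K[0,0];u=d.copy()
    for _ in range(20):u=d/(1+c["k1"]*(u@u))
    v=R@np.array([*u,1]);return o+v*(z-o[2])/v[2]
def proj(n,X,s=None):
    c,R,o=cam(n,s);p=R.T@(np.array(X)-o);u=p[:2]/p[2]
    return u*(1+c["k1"]*(u@u))*c["camera_matrix"][0,0]+c["camera_matrix"][:2,2]
E
python3 - <<'E'
from h import *
im=cv2.imread("pics/top0.png")
cv2.imwrite("pics/crop.png",cv2.resize(im[150:280,320:430],None,fx=4.6,fy=4.6,interpolation=cv2.INTER_CUBIC))
hsv=cv2.cvtColor(im,cv2.COLOR_BGR2HSV)
m=((hsv[...,1]<40)&(hsv[...,2]>150)).astype(np.uint8);m[:150]=0;m[280:]=0;m[:,:320]=0;m[:,430:]=0
m=cv2.morphologyEx(m,cv2.MORPH_OPEN,np.ones((3,3)))
pts=np.argwhere(m)[:,::-1].astype(np.float32)
h=cv2.convexHull(pts)
a=cv2.approxPolyDP(h,5,True)[:,0];print(a,cv2.minAreaRect(pts))
for p in a:print(ray("top",p,.012))
E
```

```text
[[417. 169.]
 [395. 269.]
 [330. 261.]
 [342. 160.]] ((373.0307922363281, 214.75384521484375), (76.4053955078125, 102.9488296508789), 7.125016689300537)
[ 0.64008786 -0.12734108  0.012     ]
[ 0.42927173 -0.07113243  0.012     ]
[0.44713372 0.06054702 0.012     ]
[0.66148321 0.03218947 0.012     ]
```

View pics/crop.png

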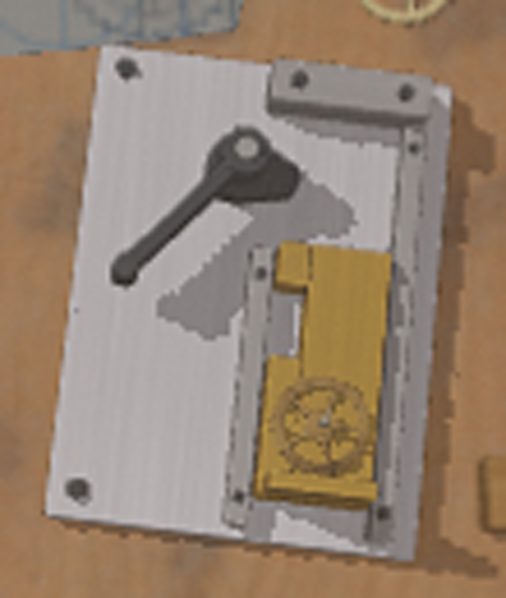

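The crop shows plate corners at (103,45), (450,88), (412,558) and (47,515), hub at (247,147), and lever end at (124,272). The slide front edge is at y≈245 and the push plate's rear near y≈500.

```bash
cat >> h.py <<'E'
def T(n,p,z):return ray(n,[320+p[0]/4.6,150+p[1]/4.6],z)
E
python3 - <<'E'
from h import *
W=[T("top",p,.012)[:2] for p in[(103,45),(450,88),(412,558),(47,515)]]
W+=[T("top",(247,147),.056)[:2]]
F=np.array([[.055,.115],[.055,-.05],[-.165,-.05],[-.165,.115],[0,.046]])
W=np.array(W);print(W)
fc=F-F.mean(0);wc=W-W.mean(0)
yaw=np.arctan2((fc[:,0]*wc[:,1]-fc[:,1]*wc[:,0]).sum(),(fc*wc).sum())
c,s=np.cos(yaw),np.sin(yaw);R=np.array([[c,-s],[s,c]]);o=W.mean(0)-R@F.mean(0)
print("yaw",yaw,"o",o,"res mm",((F@R.T+o)-W)*1e3)
f=lambda w:R.T@(w[:2]-o)
e=f(T("top",(124,272),.054));h=f(T("top",(247,147),.056));print("lever",e,h,np.degrees(np.arctan2(*(e-h)[::-1])))
print("plate top rear",f(T("top",(256,497),.064)),f(T("top",(376,505),.064)),"slide front top",f(T("top",(280,242),.034)),f(T("top",(390,252),.034)))
for X in((0.3,0.4),(.0,.046),(-.2,0),(.06,.1)):pass
E
```

```text
[[ 0.66196108  0.03134535]
 [ 0.63978483 -0.12909798]
 [ 0.4241707  -0.1006329 ]
 [ 0.44518873  0.0601303 ]
 [ 0.60047523 -0.02882636]]
yaw -0.13268010469257255 o [ 0.59327275 -0.07412775] res mm [[ 1.0417444   1.24013888]
 [ 1.38996018 -1.86632825]
 [-1.06230926 -1.2273587 ]
 [-0.25230437  1.55923873]
 [-1.11709095  0.29430933]]
lever [-0.06046193  0.09301423] [0.00114621 0.04585606] 142.56762114823684
plate top rear [-0.15137993  0.02766466] [-0.1487302  -0.02266852] slide front top [-0.03426071  0.02532203] [-0.03281486 -0.02372183]
```

{"method": "play_rows", "body": {"xyz": [[-0.2,-0.144,0],[-0.4,-0.288,0],[-0.6,-0.432,0],[-0.8,-0.576,0],[-1,-0.72,0]], "twist": [[0,0,-0.1],[0,0,-0.216],[0,0,-0.216],[0,0,-0.216],[0,0,-0.216]], "fingers": [1,1,1,1,1]}}

```text
time: 0.52
tool_pos: [0.2681, 0.3518, 0.4042]
tool_rot: [-0.0, 0.066, 0.998, -0.0]
force: [0.9, 0.7, 1.2]
grip_width: 0.0254
grasp_force: 0.0
```

```bash
cat >> h.py <<'E'
yaw=-.1327;O=np.array([.5933,-.0741]);c_,s_=np.cos(yaw),np.sin(yaw);RF=np.array([[c_,-s_],[s_,c_]])
def f(w):return RF.T@(np.array(w)[:2]-O)
def st():
    s=manip.observe();q=s["tool_rot"];M=Ro.from_quat([q[1],q[2],q[3],q[0]]).as_matrix()
    print("t",round(s["time"],2),"fix mm",np.round(f(s["tool_pos"])*1e3,1),"tipz",round((s["tool_pos"][2]-.173)*1e3,1),"yawerr",round(np.degrees(np.arctan2(M[1,0],M[0,0])-np.pi-yaw)%360,2),"F",np.round(RF.T@s["force"][:2],1),s["force"][2].round(1),"w",s["grip_width"].round(4));return s
def go(x,y,tz=None):
    s=manip.observe();a=f(s["tool_pos"])*1e3;d=[(a[0]-x)/150,(y-a[1])/150,0 if tz is None else ((s["tool_pos"][2]-.173)*1e3-tz)/150];print("shift",np.round(d,3))
E
python3 -c "
from h import *
st();go(-66,61,80)"
```

```text
Traceback (most recent call last):
  File "h.py", line 23, in st
    print("t",round(s["time"],2),"fix mm",np.round(f(s["tool_pos"])*1e3,1),"tipz",round((s["tool_pos"][2]-.173)*1e3,1),"yawerr",round(np.degrees(np.arctan2(M[1,0],M[0,0])-np.pi-yaw)%360,2),"F",np.round(RF.T@s["force"][:2],1),s["force"][2].round(1),"w",s["grip_width"].round(4));return s
                                                                                                                                                                                                                                                            ^^^^^^^^^^^^^^^^^^^^^
AttributeError: 'float' object has no attribute 'round'
```

{"method": "play_rows", "body": {"xyz": [[-0.19,-0.19,0],[-0.38,-0.38,0],[-0.57,-0.57,0],[-0.76,-0.76,0],[-0.95,-0.95,0]], "twist": [[0,0,0],[0,0,0],[0,0,0],[0,0,0],[0,0,0]], "fingers": [1,1,1,1,1]}}

```text
time: 0.93
tool_pos: [0.3905, 0.1913, 0.4045]
tool_rot: [-0.0, 0.066, 0.998, 0.0]
force: [1.4, 0.8, -0.3]
grip_width: 0.0001
grasp_force: 0.0
```

{"method": "play_rows", "body": {"xyz": [[-0.19,-0.19,0.1],[-0.38,-0.38,0.2],[-0.57,-0.57,0.4],[-0.76,-0.76,0.6],[-0.95,-0.95,0.7]], "twist": [[0,0,0],[0,0,0],[0,0,0],[0,0,0],[0,0,0]], "fingers": [1,1,1,1,1]}}

```text
time: 1.35
tool_pos: [0.501, 0.0463, 0.306]
tool_rot: [-0.001, 0.067, 0.998, 0.0]
force: [0.6, 0.9, 0.1]
grip_width: 0.0001
grasp_force: 0.0
```

```bash
sed -i 's/s\["grip_width"\].round(4)/s["grip_width"]/' h.py
python3 -c "
from h import *
st();go(-66,61,80)"
```

```text
t 1.35 fix mm [-107.4  107.1] tipz 133.0 yawerr 359.98 F [0.5 0.9] 0.1 w 5.057391581711851e-05
shift [-0.276 -0.307  0.354]
```

{"method": "play_rows", "body": {"xyz": [[-0.14,-0.15,0.15],[-0.27,-0.3,0.3],[-0.27,-0.3,0.3],[-0.27,-0.3,0.3]], "twist": [[0,0,0],[0,0,0],[0,0,0],[0,0,0]], "fingers": [1,1,1,1]}}

```text
time: 1.68
tool_pos: [0.535, -0.0033, 0.2612]
tool_rot: [-0.002, 0.068, 0.998, 0.0]
force: [-0.4, 0.2, 0.1]
grip_width: -0.0
grasp_force: 0.0
```

```bash
python3 -c "
from h import *
s=st();go(-66,61,40)
cv2.imwrite('pics/w1.png',manip.snapshot('wrist')[:,:,::-1])
Fw=lambda x,y,z:[*(O+RF@np.array([x,y])),z]
for n,P in dict(hub=(0,.046,.056),end=(-.0605+.0011,.092,.054),stop=(.03,0,.038),TL=(.055,.115,.012),platerear=(-.148,0,.064)).items():print(n,proj('wrist',Fw(*P),s).round(1))
"
```

```text
t 1.68 fix mm [-67.2  62.4] tipz 88.2 yawerr 359.84 F [-0.4  0.2] 0.1 w -9.982711412721257e-07
shift [-0.008 -0.009  0.321]
hub [295.9 333.3]
end [369.3 250.9]
stop [237.5 348.9]
TL [382.9 349.5]
platerear [193.6  98.6]
```

View pics/w1.png

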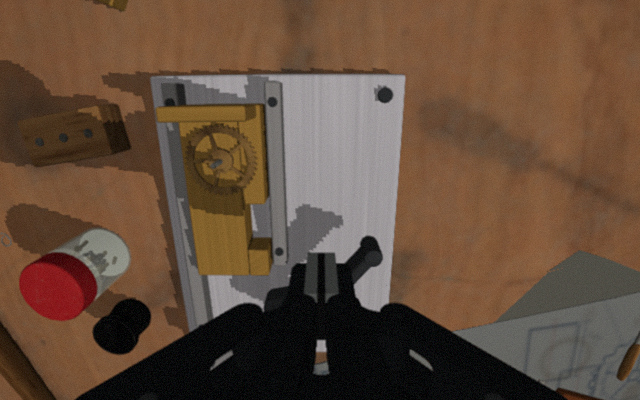

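Wrist view: lever end at (370,245), as predicted. The push plate's top edge spans (158,107) to (270,106), with the wheel at (219,160) and the closed fingers at (320,270), right-rear of the lever. I'll check the plate ray, then descend.

```bash
python3 -c "
from h import *
s=st()
for p,z in(((158,107),.064),((268,106),.064),((371,241),.054),((152,76),.012),((405,74),.012),((200,275),.034),((271,273),.034)):print(p,(f(ray('wrist',p,z,s))*1e3).round(1))"
```

```text
t 1.73 fix mm [-67.3  63.3] tipz 89.9 yawerr 359.92 F [-0.8  0.7] 1.0 w 0.00011803095169472026
(158, 107) [-143.7  -18.5]
(268, 106) [-143.4   37.5]
(371, 241) [-64.7  94. ]
(152, 76) [-161.8  -45.1]
(405, 74) [-161.7  117.7]
(200, 275) [-29.1 -21.3]
(271, 273) [-31.   28.9]
```

{"method": "play_rows", "body": {"xyz": [[0,0,0.1],[0,0,0.2],[0,0,0.31],[0,0,0.31],[0,0,0.31]], "twist": [[0,0,0],[0,0,0],[0,0,0],[0,0,0],[0,0,0]], "fingers": [1,1,1,1,1]}}

```text
time: 2.15
tool_pos: [0.5348, -0.0013, 0.2178]
tool_rot: [0.0, 0.066, 0.998, 0.0]
force: [0.8, -0.9, 0.1]
grip_width: -0.0001
grasp_force: 0.0
```

```bash
python3 -c "
from h import *
st()
h=np.array([0,46])
def P(th,sgn,r=50,g=0):
    t=np.radians(th);u=np.array([np.cos(t),np.sin(t)]);n=np.array([-np.sin(t),np.cos(t)])*sgn
    return h+r*u+n*(4+g+11*abs(n[0])+14.5*abs(n[1]))
for th in(142,130,118,106,94,86,74,62,52,44):print(th,P(th,1).round(1),P(th,-1).round(1))
print(P(150,-1))
"
```

```text
t 2.15 fix mm [-67.6  64.4] tipz 44.8 yawerr 0.05 F [ 0.9 -0.7] 0.1 w -7.370189520172086e-05
142 [-53.1  59.3] [-25.7  94.3]
130 [-48.8  70.3] [-15.5  98.3]
118 [-41.6  80.5] [-5.4 99.8]
106 [-31.6  88.9] [ 4.1 99.2]
94 [-19.4  94.8] [12.5 97. ]
86 [-12.5  97. ] [19.4 94.8]
74 [-4.1 99.2] [31.6 88.9]
62 [ 5.4 99.8] [41.6 80.5]
52 [13.8 98.7] [47.8 72.1]
44 [20.6 96.6] [51.3 64.9]
[-32.27258601  90.10224134]
```

{"method": "play_rows", "body": {"xyz": [[-0.06,0,0.02],[-0.125,0.044,0.02],[-0.173,0.113,0.02],[-0.24,0.167,0.02],[-0.32,0.207,0.02]], "twist": [[0,0,0],[0,0,0],[0,0,0],[0,0,0],[0,0,0]], "fingers": [1,1,1,1,1]}}

```text
time: 2.57
tool_pos: [0.5871, 0.023, 0.2161]
tool_rot: [0.001, 0.066, 0.998, -0.0]
force: [-3.2, -2.5, 0.2]
grip_width: -0.0001
grasp_force: 1.4
```

```bash
python3 -c "
from h import *
st();go(-4,99);go(14,98.7);go(20.6,96.6);go(23,95)"
```

```text
t 2.57 fix mm [-19.   95.4] tipz 43.1 yawerr 0.02 F [-2.8 -2.9] 0.2 w -9.921771093354466e-05
shift [-0.1    0.024  0.   ]
shift [-0.22   0.022  0.   ]
shift [-0.264  0.008  0.   ]
shift [-0.28  -0.003  0.   ]
```

Lever is moving. Next I'll continue to the low stop.

{"method": "play_rows", "body": {"xyz": [[-0.05,0.015,0],[-0.1,0.024,0],[-0.16,0.028,0],[-0.22,0.022,0],[-0.26,0.01,0]], "twist": [[0,0,0],[0,0,0],[0,0,0],[0,0,0],[0,0,0]], "fingers": [1,1,1,1,1]}}

```text
time: 2.98
tool_pos: [0.6262, 0.0192, 0.2161]
tool_rot: [0.001, 0.066, 0.998, 0.0]
force: [-3.0, 0.5, 1.9]
grip_width: 0.0001
grasp_force: 1.5
```

{"method": "play_rows", "body": {"xyz": [[-0.015,-0.01,0],[-0.025,-0.02,0],[-0.035,-0.03,0],[-0.035,-0.03,0]], "twist": [[0,0,0],[0,0,0],[0,0,0],[0,0,0]], "fingers": [1,1,1,1]}}

```text
time: 3.32
tool_pos: [0.6301, 0.0146, 0.2154]
tool_rot: [-0.0, 0.066, 0.998, 0.002]
force: [-6.1, 7.3, 6.2]
grip_width: -0.0
grasp_force: 4.8
```

```bash
python3 -c "
from h import *
st()"
```

```text
t 3.32 fix mm [24.7 92.7] tipz 42.4 yawerr 0.03 F [-7.1  6.5] 6.2 w -4.236484550559314e-05
```

{"method": "play_rows", "body": {"xyz": [[0.07,0.07,0],[0.1,0.08,-0.15],[0.1,0.08,-0.38],[0.3,0,-0.4],[0.5,-0.1,-0.4]], "twist": [[0,0,0],[0,0,0],[0,0,0],[0,0,0],[0,0,0]], "fingers": [1,1,1,1,1]}}

```text
time: 3.73
tool_pos: [0.5543, 0.0087, 0.2779]
tool_rot: [0.004, 0.066, 0.998, 0.0]
force: [-0.1, -0.4, -0.8]
grip_width: -0.0
grasp_force: 0.0
```

```bash
python3 -c "
from h import *
s=st();go(-182,1,100)
p=manip.snapshot('top');cv2.imwrite('pics/t2.png',cv2.resize(p[140:290,310:440,::-1],None,fx=4,fy=4))"
```

```text
t 3.73 fix mm [-49.6  76.9] tipz 104.9 yawerr 0.05 F [-0.1 -0.4] -0.8 w -9.300900377371975e-06
shift [ 0.882 -0.506  0.032]
```

View pics/t2.png

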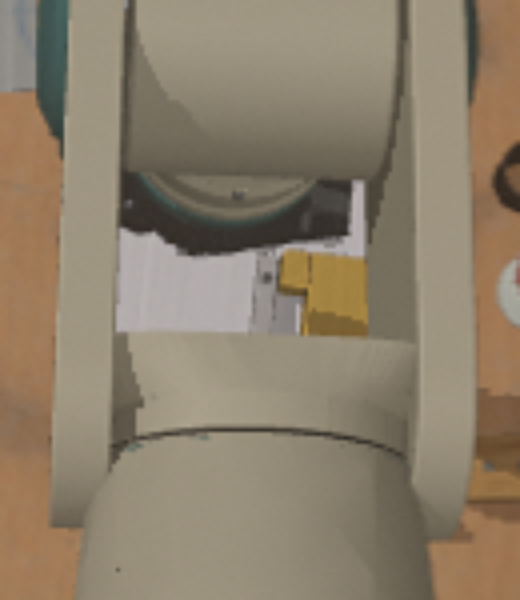

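The arm hides the lever in the top view; only the slide's front is visible, at about (330,255). The rise in contact force and the position both showed the low stop was reached, so I'll move behind the push plate.

{"method": "play_rows", "body": {"xyz": [[0.22,-0.12,0],[0.44,-0.25,0],[0.66,-0.38,0],[0.88,-0.5,0],[0.9,-0.5,0]], "twist": [[0,0,0],[0,0,0],[0,0,0],[0,0,0],[0,0,0]], "fingers": [1,1,1,1,1]}}

```text
time: 4.2
tool_pos: [0.4059, -0.0491, 0.273]
tool_rot: [-0.001, 0.067, 0.998, -0.0]
force: [-0.6, -0.1, 0.9]
grip_width: -0.0003
grasp_force: 0.0
```

```bash
python3 -c "
from h import *
s=st();go(-184,3,38)
Fw=lambda x,y,z:[*(O+RF@np.array([x,y])),z]
print(proj('wrist',Fw(-.184,.001,.1),s))
cv2.imwrite('pics/w3.png',manip.snapshot('wrist')[:,:,::-1])"
```

```text
t 4.2 fix mm [-189.1   -0. ] tipz 100.0 yawerr 359.86 F [-0.6 -0.1] 0.9 w -0.00032457540010317646
shift [-0.034  0.02   0.413]
[322.61447689 276.35060635]
```

View pics/w3.png

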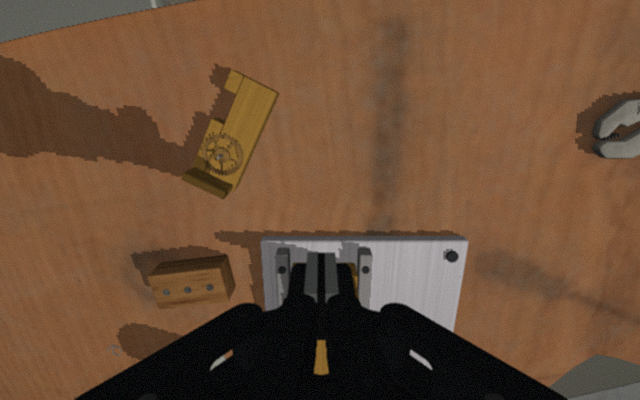

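Rail screws at (283,270) and (364,268) sit either side of the fingers at (321,270), so I'm centred behind the slide. Descending now.

{"method": "play_rows", "body": {"xyz": [[0,0,0.15],[0,0.01,0.3],[0,0.01,0.41],[0,0.01,0.41],[-0.1,0.01,0.41]], "twist": [[0,0,0],[0,0,0],[0,0,0],[0,0,0],[0,0,0]], "fingers": [1,1,1,1,1]}}

```text
time: 4.67
tool_pos: [0.4247, -0.0481, 0.2121]
tool_rot: [-0.001, 0.066, 0.998, 0.0]
force: [0.5, -0.4, 0.4]
grip_width: -0.0
grasp_force: 0.0
```

{"method": "play_rows", "body": {"xyz": [[-0.03,0,0],[-0.06,0,0],[-0.1,0,0],[-0.14,0,0],[-0.18,0,0]], "twist": [[0,0,0],[0,0,0],[0,0,0],[0,0,0],[0,0,0]], "fingers": [1,1,1,1,1]}}

```text
time: 5.08
tool_pos: [0.4522, -0.052, 0.213]
tool_rot: [-0.001, 0.066, 0.998, 0.0]
force: [-7.2, 1.9, 5.0]
grip_width: -0.0001
grasp_force: 3.2
```

```bash
python3 -c "
from h import *
s=st();go(-95,0,38)"
```

```text
t 5.08 fix mm [-142.8    3.2] tipz 40.0 yawerr 359.98 F [-7.4  0.9] 5.0 w -6.382059824377561e-05
shift [-0.319 -0.021  0.013]
```

{"method": "play_rows", "body": {"xyz": [[-0.03,-0.005,0],[-0.06,-0.01,0],[-0.09,-0.01,0],[-0.12,-0.01,0],[-0.15,-0.01,0]], "twist": [[0,0,0],[0,0,0],[0,0,0],[0,0,0],[0,0,0]], "fingers": [1,1,1,1,1]}}

```text
time: 5.5
tool_pos: [0.4742, -0.0566, 0.213]
tool_rot: [-0.001, 0.067, 0.998, 0.0]
force: [-6.2, 0.3, 4.6]
grip_width: -0.0003
grasp_force: 3.2
```

{"method": "play_rows", "body": {"xyz": [[-0.025,0,0],[-0.05,0,0],[-0.075,0,0],[-0.1,0,0],[-0.12,0,0]], "twist": [[0,0,0],[0,0,0],[0,0,0],[0,0,0],[0,0,0]], "fingers": [1,1,1,1,1]}}

```text
time: 5.92
tool_pos: [0.492, -0.0589, 0.213]
tool_rot: [-0.001, 0.067, 0.998, 0.0]
force: [-5.7, 1.3, 6.5]
grip_width: -0.0001
grasp_force: 3.2
```

```bash
python3 -c "
from h import *
s=st();go(-95,0,38)"
```

```text
t 5.92 fix mm [-102.4    1.6] tipz 40.0 yawerr 359.98 F [-5.9  0.5] 6.5 w -8.053284671219695e-05
shift [-0.049 -0.011  0.013]
```

{"method": "play_rows", "body": {"xyz": [[-0.012,0,0],[-0.022,0,0],[-0.032,0,0],[-0.04,0,0],[-0.045,0,0]], "twist": [[0,0,0],[0,0,0],[0,0,0],[0,0,0],[0,0,0]], "fingers": [1,1,1,1,1]}}

```text
time: 6.33
tool_pos: [0.4986, -0.0598, 0.213]
tool_rot: [-0.001, 0.066, 0.998, 0.0]
force: [-5.9, 0.4, 4.9]
grip_width: -0.0004
grasp_force: 3.2
```

{"method": "play_rows", "body": {"xyz": [[-0.005,0,0],[-0.01,0,0],[-0.01,0,0]], "twist": [[0,0,0],[0,0,0],[0,0,0]], "fingers": [1,1,1]}}

```text
time: 6.58
tool_pos: [0.5001, -0.06, 0.213]
tool_rot: [-0.0, 0.067, 0.998, 0.0]
force: [-5.4, 1.1, 4.3]
grip_width: -0.0002
grasp_force: 2.5
```

{"method": "play_rows", "body": {"xyz": [[-0.005,0,0],[-0.01,0,0],[-0.01,0,0]], "twist": [[0,0,0],[0,0,0],[0,0,0]], "fingers": [1,1,1]}}

```text
time: 6.83
tool_pos: [0.501, -0.0601, 0.2129]
tool_rot: [-0.002, 0.066, 0.998, 0.0]
force: [-11.6, 1.2, 8.3]
grip_width: -0.0002
grasp_force: 6.0
```

```bash
python3 -c "
from h import *
s=st();go(-95,0,38)"
```

```text
t 6.83 fix mm [-93.3   1.6] tipz 39.9 yawerr 359.98 F [-11.6  -0.3] 8.3 w -0.0002291528273082482
shift [ 0.011 -0.011  0.013]
```

Force rose to 11.6 N at x≈-93 mm, which is the end stop. I'll retreat, lift, and move over to the lever's front-right side.

{"method": "play_rows", "body": {"xyz": [[0.04,0,0],[0.14,0,0],[0.16,0,-0.15],[0.16,0,-0.35],[0.16,0,-0.45]], "twist": [[0,0,0],[0,0,0],[0,0,0],[0,0,0],[0,0,0]], "fingers": [1,1,1,1,1]}}

```text
time: 7.25
tool_pos: [0.478, -0.0571, 0.2833]
tool_rot: [0.002, 0.067, 0.998, -0.0]
force: [0.9, 0.1, 1.0]
grip_width: 0.0001
grasp_force: 0.0
```

{"method": "play_rows", "body": {"xyz": [[-0.2,0.1,0],[-0.4,0.2,0],[-0.6,0.3,0],[-0.8,0.38,0],[-1,0.38,0]], "twist": [[0,0,0],[0,0,0],[0,0,0],[0,0,0],[0,0,0]], "fingers": [1,1,1,1,1]}}

```text
time: 7.67
tool_pos: [0.6356, -0.0184, 0.2802]
tool_rot: [0.001, 0.065, 0.998, 0.0]
force: [0.9, -0.3, 1.1]
grip_width: 0.0
grasp_force: 0.0
```

```bash
python3 -c "
from h import *
s=st();go(62,56,100)
cv2.imwrite('pics/w4.png',manip.snapshot('wrist')[:,:,::-1])"
```

```text
t 7.67 fix mm [34.5 60.8] tipz 107.2 yawerr 0.1 F [ 0.9 -0.2] 1.1 w 4.364157694797317e-05
shift [-0.183 -0.032  0.048]
```

View pics/w4.png

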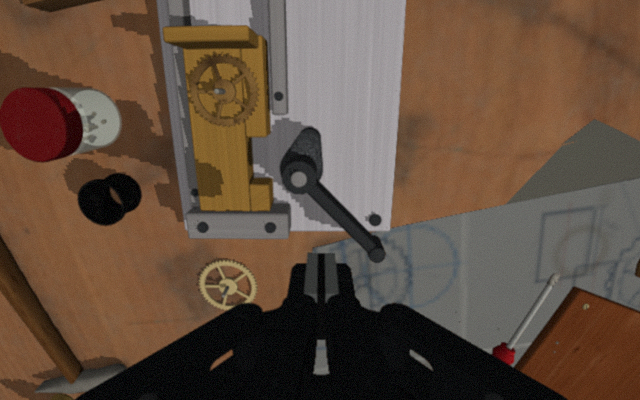

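The wrist view shows the slide touching the stop at (230,212) and the notch facing the cam. The nose points rearward (310,135) and the lever end is at (377,253), so the lever is at the low point. Descending in front-right of the lever.

{"method": "play_rows", "body": {"xyz": [[-0.1,-0.03,0],[-0.18,-0.03,0.1],[-0.18,-0.03,0.25],[-0.18,-0.03,0.43],[-0.18,-0.03,0.43]], "twist": [[0,0,0],[0,0,0],[0,0,0],[0,0,0],[0,0,0]], "fingers": [1,1,1,1,1]}}

```text
time: 8.13
tool_pos: [0.6588, -0.0285, 0.209]
tool_rot: [-0.005, 0.067, 0.998, 0.0]
force: [-0.7, 0.2, -2.7]
grip_width: -0.0
grasp_force: 0.0
```

```bash
python3 -c "
from h import *
s=st()
for p in((51.3,65),(47.8,72.1),(41.6,80.5),(31.6,89),(19.4,95)):go(*p,41)"
```

```text
t 8.13 fix mm [58.8 53.9] tipz 36.0 yawerr 359.97 F [-0.7  0.1] -2.7 w -2.4105777500779237e-05
shift [ 0.05   0.074 -0.034]
shift [ 0.074  0.122 -0.034]
shift [ 0.115  0.178 -0.034]
shift [ 0.182  0.234 -0.034]
shift [ 0.263  0.274 -0.034]
```

{"method": "play_rows", "body": {"xyz": [[0.05,0.07,-0.02],[0.074,0.122,-0.02],[0.115,0.178,-0.02],[0.182,0.234,-0.02],[0.263,0.274,-0.02]], "twist": [[0,0,0],[0,0,0],[0,0,0],[0,0,0],[0,0,0]], "fingers": [1,1,1,1,1]}}

```text
time: 8.55
tool_pos: [0.6266, 0.0186, 0.2211]
tool_rot: [0.003, 0.066, 0.998, -0.0]
force: [1.3, -2.2, -0.3]
grip_width: 0.0002
grasp_force: 1.4
```

```bash
python3 -c "
from h import *
s=st()
for p in((12.5,97),(4.1,99.2),(-5.4,99.8),(-15.5,98.3),(-25.7,94.3)):go(*p,41)"
```

```text
t 8.55 fix mm [20.7 96.3] tipz 48.1 yawerr 0.01 F [ 1.6 -2. ] -0.3 w 0.00018444369138028593
shift [0.055 0.005 0.047]
shift [0.111 0.02  0.047]
shift [0.174 0.024 0.047]
shift [0.241 0.014 0.047]
shift [ 0.309 -0.013  0.047]
```

{"method": "play_rows", "body": {"xyz": [[0.055,0.005,0.03],[0.11,0.018,0.03],[0.174,0.022,0.03],[0.24,0.012,0.03],[0.3,-0.01,0.03]], "twist": [[0,0,0],[0,0,0],[0,0,0],[0,0,0],[0,0,0]], "fingers": [1,1,1,1,1]}}

```text
time: 8.97
tool_pos: [0.5817, 0.0233, 0.217]
tool_rot: [0.003, 0.066, 0.998, 0.0]
force: [4.5, 0.2, 0.8]
grip_width: -0.0007
grasp_force: 1.5
```

```bash
python3 -c "
from h import *
s=st()
for p in((-29,92),(-32.3,90.1),(-34,87)):go(*p,41)"
```

```text
t 8.97 fix mm [-24.3  95. ] tipz 44.0 yawerr 0.06 F [4.4 0.7] 0.8 w -0.0006725407489217752
shift [ 0.031 -0.02   0.02 ]
shift [ 0.053 -0.033  0.02 ]
shift [ 0.064 -0.053  0.02 ]
```

{"method": "play_rows", "body": {"xyz": [[0.02,-0.01,0],[0.035,-0.02,0],[0.05,-0.033,0],[0.06,-0.045,0],[0.06,-0.045,0]], "twist": [[0,0,0],[0,0,0],[0,0,0],[0,0,0],[0,0,0]], "fingers": [1,1,1,1,1]}}

```text
time: 9.38
tool_pos: [0.5723, 0.0167, 0.2151]
tool_rot: [0.001, 0.066, 0.998, 0.001]
force: [2.2, 3.8, 4.7]
grip_width: 0.0002
grasp_force: 2.4
```

{"method": "play_rows", "body": {"xyz": [[0.008,-0.015,0],[0.015,-0.03,0],[0.015,-0.03,0]], "twist": [[0,0,0],[0,0,0],[0,0,0]], "fingers": [1,1,1]}}

```text
time: 9.63
tool_pos: [0.5706, 0.0146, 0.2156]
tool_rot: [0.004, 0.066, 0.998, 0.004]
force: [12.9, 15.1, 0.1]
grip_width: 0.0
grasp_force: 10.3
```

```bash
python3 -c "
from h import *
s=st()"
```

```text
t 9.63 fix mm [-34.3  84.9] tipz 42.6 yawerr 0.04 F [10.8 16.7] 0.1 w 3.948954306672217e-05
```

The push reached a firm stop at 20 N. Backing off, lifting and checking.

{"method": "play_rows", "body": {"xyz": [[-0.03,0.05,0],[-0.06,0.1,0],[-0.07,0.12,-0.2],[-0.2,0.12,-0.4],[-0.4,0.05,-0.45]], "twist": [[0,0,0],[0,0,0],[0,0,0],[0,0,0],[0,0,0]], "fingers": [1,1,1,1,1]}}

```text
time: 10.05
tool_pos: [0.63, 0.0136, 0.2862]
tool_rot: [0.002, 0.065, 0.998, 0.0]
force: [1.5, 0.3, 1.8]
grip_width: -0.0
grasp_force: 0.0
```

{"method": "play_rows", "body": {"xyz": [[-0.1,-0.05,0],[-0.2,-0.1,0],[-0.2,-0.1,0],[-0.2,-0.1,0]], "twist": [[0,0,0],[0,0,0],[0,0,0],[0,0,0]], "fingers": [1,1,1,1]}}

```text
time: 10.38
tool_pos: [0.6573, -0.0074, 0.28]
tool_rot: [-0.002, 0.067, 0.998, -0.0]
force: [-0.3, 0.6, 0.8]
grip_width: 0.0002
grasp_force: 0.0
```

```bash
python3 -c "
from h import *
s=st()
cv2.imwrite('pics/w5.png',manip.snapshot('wrist')[:,:,::-1])"
```

```text
t 10.38 fix mm [54.7 74.5] tipz 107.0 yawerr 359.92 F [-0.4  0.5] 0.8 w 0.000161629153981127
```

View pics/w5.png

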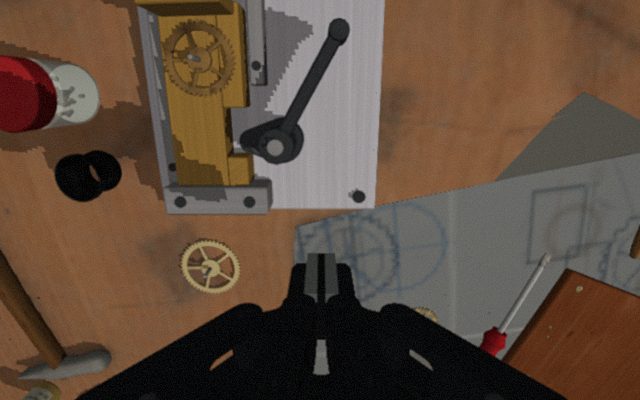

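Nose is in the notch at (247,140), the slide touches the stop at (215,187), and the lever points rear-left to (340,28). I'll check the angle, then hand in.

```bash
python3 -c "
from h import *
s=st();h=f(ray('wrist',(276,146),.056,s));e=f(ray('wrist',(340,29),.054,s));d=e-h;a=f(ray('wrist',(149,12),.012,s))
print(h,e,np.hypot(*d),np.degrees(np.arctan2(d[1],d[0])))
if abs(np.degrees(np.arctan2(d[1],d[0]))-150)<4: print(manip.sign_off())"
```

```text
t 10.43 fix mm [54.2 75. ] tipz 107.2 yawerr 359.95 F [ 0.1 -0.1] -0.4 w 1.6482707744216083e-05
[0.00165394 0.04871401] [-0.06207056  0.08599879] 0.07383065565521693 149.6683849630796
the job is handed in; nothing more can be done
None
```

The job is done and handed in: the lever went to its low stop, the slide was pushed against the end stop, and the lever came back to 149.7° (150° is fully back) with the cam's nose in the notch, though that push peaked at 11.6 N, over the 3–8 N asked for.

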